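# Tip the drained tube caps into the tub

## Robot

A 7-joint arm with a two-finger parallel gripper is mounted at the origin on the work surface. World frame = base frame: x ahead of the robot, y to its left, z up, the work surface at z = 0. Lengths are in m, angles in rad, forces in N, time in s.
With the tool pointing down it reaches from about 0.4 to 0.875 m from the base axis. Payload 19.3 kg.
Tool frame: the origin (TCP) lies at the very end of the fingers, on their centre line; the grasp point (between the pads) lies 19 mm behind it; z points along the fingers, y is the line along which they close (so a half turn about z gives the same grasp; the last joint's range is limited). The gripper opens to 85 mm and grips with 20 to 120 N. Pads are 22 mm wide; open, the fingers measure 114 mm over their backs; the gripper's body (76 mm by 85 mm) begins 54 mm behind the grasp point. The pads swing forward as they close: fully open they stand 13 mm farther back than shut.
Start: joints at [-1.377, 0.521, -0.036, 1.599, 0.021, 1.021, -0.113], TCP at [0.163, 0.603, 0.231] pointing down, gripper open.
Joint ranges: [-2.91, 2.91], [-0.3, 2.13], [-1.5, 1.42], [0.17, 2.43], [-1.26, 4.41], [0.16, 1.93], [-2.52, 2.52]. Speed limits (rad/s): [1.89, 1.89, 2.39, 2.39, 3.01, 3.01, 3.01].

## Interface

Orientations are given as [roll, pitch, yaw] about the fixed x, y, z axes, in that order (R = Rz(yaw) Ry(pitch) Rx(roll)).
In Python, from workcell import monitor, optics, job_done gives the robot as it stands.
- The arm moves only by the shell command python3 -m handwheel 'ROWS' [FORCE]. ROWS is JSON, a list of rows, each an object of numbers: "dx", "dy", "dz": the shift along the tool's x, y, z in cm; "wx", "wy", "wz": the turn, a rotation vector about the tool's x, y, z in rad; "claw": the opening in per cent of the stroke, from 0 (shut) to 100 (fully open). A call has 1 to 8 rows; each row shifts and turns the commanded pose from where the row before left it, along the tool's axes as they then stand; what a row does not reach is not made up. A row lasts 1/8 s, in which the tool goes at most 62.5 mm and 10.7 degrees, less where a joint would pass 70% of its speed; a pose out of reach is approached as far as the arm can. A call with a gripper value outside its range is refused whole. The fingers move at their own pace and stop on an object; FORCE is the grip in N (left out, the last holds). Time passes only in rows, so rows that do not move let the fingers close. It gives the time, the measured TCP pose, the force, the opening and the grip force at its end, in the units of the state.
- monitor.observe(): the state, without advancing time (a new reading comes with each control period).
- optics.grab_frame(name): name is "scene" or "top" or "wrist"; returns a dict with "frame" (384x512x3 uint8, blue, green, red), "fovy" (degrees; the focal length in pixels is half the picture's height over the tangent of half this angle, whatever the lens; pixels are square), "cx", "cy" (the principal point, pixels), "k1" (the pictures are not rectified: a ray, as slopes to the right and down, at radius r is drawn at 1 + k1 r^2 times it, then the intrinsics apply), "R" (3x3) and "t" (3): a world point X has camera coordinates R X + t. Camera axes: x right, y down, z forward; pixel columns grow to the right and rows downward; lengths in m; the calibration is good to about 2 mm. A picture is of the moment at which its call begins. There is no depth.
- job_done(): hands the job in; it is judged then, once.
Trained networks look in the newest picture that a camera, given by its name, has taken for a name from the list of things; names that differ only in an ending like _2 or _b are one class to them, and where a whole thing is asked for, a point or a joint stands for the part that bears it (a point fixed in the world has none). Each returns a list of dicts, best first, with "p" (0 to 1); they miss things now and then, are a little off and sometimes report something else, mostly with a low value. They report only what shows in the picture. A call takes as long as a camera call.
- optics.masks_of(name, camera): "region" (384x512 bool, what is visible of it) and "rect" ([left, top, width, height] in pixels, round what is visible of it).
The state is a dict: "clock": time; "qpos": joint angles; "qd": joint speeds; "joint_efforts": joint torques, N m; "position": TCP position; "tool_rot": TCP orientation; "force": force on the tool from outside, world axes, zero at the start; "moment": the same for the moment, N m; "grip_width": finger opening in m; "finger_force": force on a finger pad.
Only numpy, scipy, OpenCV 4.12 (cv2) and the standard library are available. Lean on these libraries where they do the work, as an engineer would, in place of code of your own. Each camera call takes 0.05 s, during which the arm holds its last target. There are 200 camera calls.

## Task

The rinsed tube caps have drained on the hinged steel tray. Bring the grey tub under the tray's open lip, then raise the tray by its bar handle until all four caps have slid off into the tub, without spilling any on the bench. Then lower the tray back level on its stand without letting it drop, and let go, leaving the tub upright on the bench with all the caps in it and the other things on the bench where they stood.

Things in the scene. Friction and masses are not known exactly. Their poses are not given: they have to be found in the camera images.
- tray (a joint): hinge of the steel draining tray, rad: 0 = level, resting on its stand; grows as the handle end is lifted, stop at 1.15. No spring: the tray (500 g) falls back by its own weight when let go below about 1.1. Caps start sliding at about 0.45 to 0.7
- stand: grey fixed stand carrying the tray, 170 mm wide (x), base plate 6 mm thick from y -188 to +12 mm. Origin on the bench straight below the hinge; +x along the hinge, +y the way the caps slide off, -y towards the handle, z up. Its two hinge posts (142 mm tall) end at y = +12 mm, so a tub can be set against them.
- pivot (a point): point on the hinge axis at mid width, 130 mm above the bench; the tray turns about stand x through it
- handle (a point): middle of the tray's round bar handle: 10 mm thick, 100 mm long along stand x, joined to the tray's end wall by two 10 mm rods at its ends, with 40 mm free gap between bar and wall. With the tray level it is 225 mm behind the hinge (stand -y) and 12 mm above the hinge axis, i.e. 142 mm above the bench; nothing under it
- lip (a point): middle of the edge of the tray's open lip, 35 mm beyond the hinge (stand +y) and 122 mm above the bench when level; it dips about 30 mm as the tray is tipped. The tray is a steel scoop 140 mm wide, its floor 178 mm long behind the hinge and 8 mm below the hinge axis, its walls on three sides rising to 24 mm above that axis; they narrow to about 100 mm at the lip
- tub: loose open grey tub, the only one on the bench, 180 (x) x 150 (y) x 80 mm tall, straight walls and floor 4 mm thick, 350 g; origin under its centre, z up. It slides on the bench
- table: the white bench top, surface at z = 0
- cap1_mid (a point): centre of a loose black plastic tube cap lying on the tray, 34 mm across, 22 mm high, 18 g
- cap1: the same cap; origin under its centre
- cap2_mid (a point): centre of a loose black plastic tube cap lying on the tray, 34 mm across, 22 mm high, 18 g
- cap2: the same cap; origin under its centre
- cap3_mid (a point): centre of a loose black plastic tube cap lying on the tray, 27 mm across, 20 mm high, 18 g
- cap3: the same cap; origin under its centre
- cap4_mid (a point): centre of a loose black plastic tube cap lying on the tray, 27 mm across, 20 mm high, 18 g
- cap4: the same cap; origin under its centre
- wash_bottle: white squeeze bottle, 66 mm across, 170 mm tall; origin under its centre; leave alone
- tube_rack: blue rack of test tubes, 64 x 166 mm, 106 mm tall; origin under its centre; leave alone
- jar: small amber jar, 52 mm across, 70 mm tall, standing beside the tray; origin under its centre; leave alone
- spatula: lab spatula lying flat beside the tray, 170 mm long; origin under its middle, length along its x; leave alone
- glove_box: box of gloves, 120 x 230 x 82 mm; origin under its centre; leave alone
- dishes: stack of round dishes, 92 mm across, 58 mm tall; origin under its centre; leave alone
- beaker: glass beaker, 70 mm across, 90 mm tall; origin under its centre; leave alone

How it is judged:
On the way, in this order (a step that is already met when the one before it is completed fails the run):
1. with the tray still down, the tub stands upright on the bench with the tray's lip over its mouth (x of lip in the frame of tub between -0.09 and 0.09 m and y of lip in the frame of tub between -0.075 and 0.075 m and angle between tub's own z axis and vertical below 0.1 rad and height (world z) of tub below 0.01 m and value of joint tray below 0.1 rad), for 0.2 s.
2. the tray is tipped up and all four caps are in the tub (x of cap1_mid in the frame of tub between -0.088 and 0.088 m and y of cap1_mid in the frame of tub between -0.073 and 0.073 m and z of cap1_mid in the frame of tub between 0 and 0.07 m and x of cap2_mid in the frame of tub between -0.088 and 0.088 m and y of cap2_mid in the frame of tub between -0.073 and 0.073 m and z of cap2_mid in the frame of tub between 0 and 0.07 m and x of cap3_mid in the frame of tub between -0.088 and 0.088 m and y of cap3_mid in the frame of tub between -0.073 and 0.073 m and z of cap3_mid in the frame of tub between 0 and 0.07 m and x of cap4_mid in the frame of tub between -0.088 and 0.088 m and y of cap4_mid in the frame of tub between -0.073 and 0.073 m and z of cap4_mid in the frame of tub between 0 and 0.07 m and value of joint tray above 0.2 rad), for 0.1 s.
At the end, for the whole second after the job is handed in: All four caps lie at rest inside the tub (centres within its walls and below 70 mm over its underside), the tub stands upright (within 0.06 rad) and still on the bench (underside within 6 mm), and the tray is back down (hinge under 0.05 rad) (x of cap1_mid in the frame of tub between -0.088 and 0.088 m and y of cap1_mid in the frame of tub between -0.073 and 0.073 m and z of cap1_mid in the frame of tub between 0 and 0.07 m and x of cap2_mid in the frame of tub between -0.088 and 0.088 m and y of cap2_mid in the frame of tub between -0.073 and 0.073 m and z of cap2_mid in the frame of tub between 0 and 0.07 m and x of cap3_mid in the frame of tub between -0.088 and 0.088 m and y of cap3_mid in the frame of tub between -0.073 and 0.073 m and z of cap3_mid in the frame of tub between 0 and 0.07 m and x of cap4_mid in the frame of tub between -0.088 and 0.088 m and y of cap4_mid in the frame of tub between -0.073 and 0.073 m and z of cap4_mid in the frame of tub between 0 and 0.07 m and value of joint tray below 0.05 rad and angle between tub's own z axis and vertical below 0.06 rad and height (world z) of tub below 0.006 m and linear speed of tub below 0.03 m/s and linear speed of each of cap1, cap2, cap3, cap4 below 0.05 m/s); the robot touches nothing.
It fails at once if a cap falls on the bench (contact force between any of cap1, cap2, cap3, cap4 and table above 0.02 N).
It fails at once if the tray is dropped: it falls faster than 3 rad/s (a handle speed of about 0.7 m/s) (velocity of joint tray below -3 rad/s).
It fails at once if a bystander is moved by more than 30 mm (distance of any of wash_bottle, tube_rack, jar, spatula, glove_box, dishes, beaker from where it was at the start of the episode above 0.03 m).
It also fails if it takes over 64 s, if anything falls off the work surface, if the arm or the gripper's body presses on something with over 40 N, if the wrist force passes 120 N, or if a joint passes its speed limit or range.

## Working session

There is one attempt and no reset: what is moved stays moved. The work goes in short steps, Python scripts to look and compute and a shell command to move; the robot and the scene stay as the last step left them, time stands still between calls to the robot, and variables do not carry over. Pictures are saved under pics/ and viewed, at most 10 in all, crops included, and the job is handed in when it is done.

```bash
mkdir -p pics; cat > h.py <<'E'
import numpy as np, cv2
from workcell import monitor, optics, job_done
from scipy.spatial.transform import Rotation as Ro
def K(f):
    h,w=f["frame"].shape[:2]; fl=h/2/np.tan(np.radians(f["fovy"])/2)
    return np.array([[fl,0,f["cx"]],[0,fl,f["cy"]],[0,0,1.]])
def proj(f,X):
    c=np.atleast_2d(X)@np.array(f["R"]).T+np.array(f["t"]); s=c[:,:2]/c[:,2:]
    s=s*(1+f["k1"]*(s**2).sum(1,keepdims=True)); k=K(f); return s*k[0,0]+k[:2,2]
def on_plane(f,uv,z):
    p=cv2.undistortPoints(np.float64(uv).reshape(-1,1,2),K(f),np.array([f["k1"],0,0,0.])).reshape(-1,2)
    R=np.array(f["R"]);C=-R.T@np.array(f["t"]); d=np.c_[p,np.ones(len(p))]@R
    return C+d*((z-C[2])/d[:,2])[:,None]
E
python3 - <<'E'
from h import *
s=monitor.observe(); print({k:np.round(v,3) for k,v in s.items()})
for n in("scene","top"):
    f=optics.grab_frame(n); cv2.imwrite(f"pics/{n}0.png",f["frame"]); print(n,f["fovy"],f["k1"],np.round(-np.array(f["R"]).T@f["t"],3))
    for o in ("tub","tray","stand","handle","jar","spatula","wash_bottle","tube_rack","glove_box","dishes","beaker","cap1","cap3"):
        for m in optics.masks_of(o,n)[:2]:
            r=m["region"]; v,u=np.nonzero(r); print(o,round(m["p"],2),m["rect"],np.round(on_plane(f,[[u.mean(),v.mean()]],0.08 if o=="tub" else .05)[0],3))
E
```

```text
{'clock': np.float64(0.0), 'qpos': array([-1.377,  0.522, -0.036,  1.6  ,  0.021,  1.021, -0.113]), 'qd': array([-0.001, -0.   , -0.   ,  0.001,  0.   , -0.002,  0.001]), 'joint_efforts': array([ 1.0000e-03, -9.2709e+01,  1.9800e+00, -3.6993e+01,  1.8000e-02,
        8.0000e-03, -0.0000e+00]), 'position': array([0.163, 0.603, 0.231]), 'tool_rot': array([-3.14 ,  0.   ,  2.878]), 'force': array([0.084, 0.859, 0.142]), 'moment': array([-0.002,  0.009,  0.033]), 'finger_force': np.float64(0.0), 'grip_width': np.float64(0.085)}
scene 57.840557310746505 -0.0014876955762877307 [0.96  0.609 0.877]
tub 0.94 [273.3, 233.1, 90.6, 86.7] [0.555 0.292 0.08 ]
tray 0.92 [229.1, 147.1, 63.5, 67.7] [ 0.471 -0.101  0.05 ]
stand 0.69 [226.9, 147.3, 70.2, 90.9] [ 0.505 -0.055  0.05 ]
jar 0.76 [205.5, 191.2, 19.0, 24.5] [ 0.652 -0.102  0.05 ]
spatula 0.73 [296.7, 192.8, 15.9, 25.1] [0.42  0.059 0.05 ]
spatula 0.62 [254.9, 162.1, 11.8, 9.1] [ 0.429 -0.179  0.05 ]
wash_bottle 0.69 [179.5, 216.5, 25.1, 43.6] [ 0.774 -0.003  0.05 ]
wash_bottle 0.57 [228.2, 147.6, 67.5, 69.3] [ 0.47  -0.106  0.05 ]
tube_rack 
[... 1066 characters left out ...]
.0] [ 0.528 -0.041  0.05 ]
wash_bottle 0.57 [233.9, 118.5, 20.3, 27.0] [0.783 0.014 0.05 ]
tube_rack 0.79 [139.2, 135.9, 52.3, 25.2] [0.724 0.295 0.05 ]
glove_box 0.81 [355.3, 170.6, 76.6, 53.4] [ 0.557 -0.502  0.05 ]
dishes 0.57 [311.5, 134.0, 25.9, 25.6] [ 0.73  -0.267  0.05 ]
dishes 0.5 [253.1, 212.4, 11.3, 9.6] [ 0.49  -0.035  0.05 ]
beaker 0.82 [105.7, 155.3, 26.2, 22.7] [0.65  0.463 0.05 ]
beaker 0.38 [222.1, 175.3, 84.7, 61.8] [ 0.521 -0.037  0.05 ]
cap1 0.59 [271.5, 212.1, 13.2, 10.0] [ 0.489 -0.102  0.05 ]
cap1 0.43 [258.8, 191.7, 10.6, 14.1] [ 0.548 -0.049  0.05 ]
cap3 0.59 [271.5, 212.1, 13.2, 10.0] [ 0.489 -0.102  0.05 ]
cap3 0.43 [258.8, 191.7, 10.6, 14.1] [ 0.548 -0.049  0.05 ]
```

View pics/top0.png

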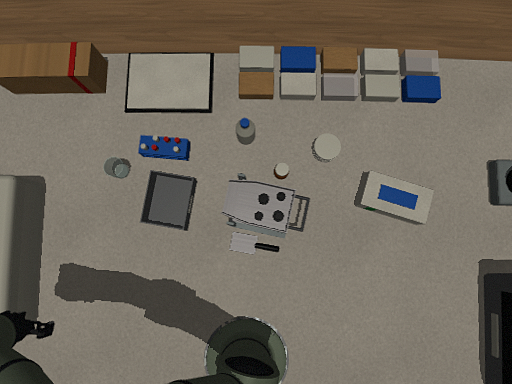

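View pics/scene0.png

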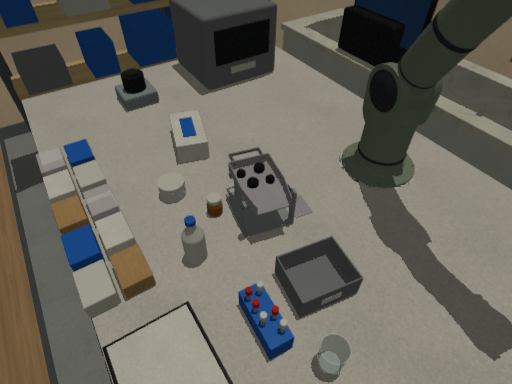

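The top view shows the tub at about (170,200), and the tray with its lip at the left (225,205) and its bar handle at the right (303,213). The spatula is below the tray at (255,242) and the jar above it at (282,170). I'll enlarge both views for precise points.

```bash
python3 - <<'E'
import cv2
a=cv2.imread("pics/top0.png")[150:260,130:330]; cv2.imwrite("pics/topc.png",cv2.resize(a,None,fx=4,fy=4,interpolation=cv2.INTER_CUBIC))
a=cv2.imread("pics/scene0.png")[140:320,190:370]; cv2.imwrite("pics/scenec.png",cv2.resize(a,None,fx=3.3333,fy=3.3333,interpolation=cv2.INTER_CUBIC))
E
```

```text
(no output)
```

View pics/topc.png

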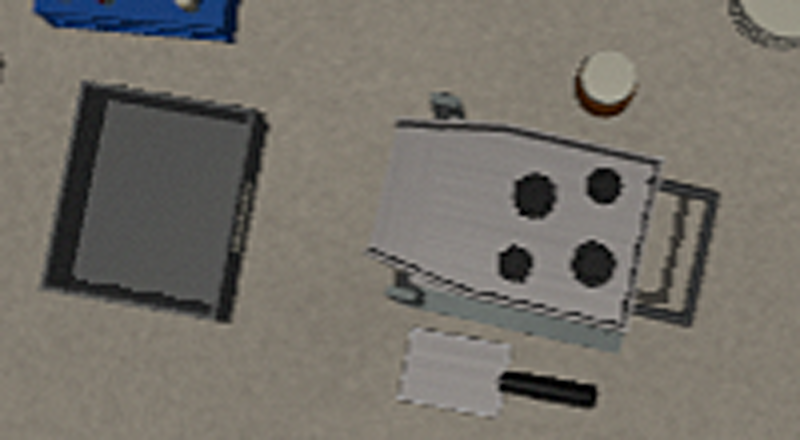

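View pics/scenec.png

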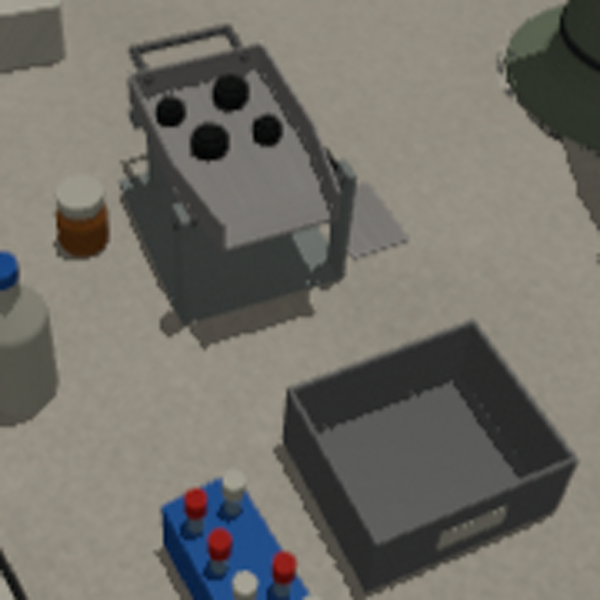

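Both crops are clear. In the top crop the tub rim corners are at (85,83), (265,113), (230,320) and (43,288). The bar handle runs (714,193)-(688,321) and the post tops are at (447,105) and (405,290). The scene crop shows the same handle corners at (131,48) and (231,29). Next I'll fit the poses.

```bash
python3 - <<'E'
from h import *
from scipy.optimize import least_squares
T=optics.grab_frame("top");S=optics.grab_frame("scene")
tp=lambda p:np.array(p)/4+[130,150]-.4; sp=lambda p:np.array(p)/3.3333+[190,140]-.35
def fit(pts,x0):
    def w(q,l):
        c,s=np.cos(q[2]),np.sin(q[2]);return [q[0]+c*l[0]-s*l[1],q[1]+s*l[0]+c*l[1],l[2]]
    fun=lambda q:np.concatenate([(proj(f,w(q,l))[0]-uv) for f,l,uv in pts])
    r=least_squares(fun,x0,loss="soft_l1"); print(np.round(r.x,4),np.round(r.fun.reshape(-1,2),1).tolist());return r.x
t=.078;a=.178/2;b=.148/2
q=fit([(T,(a,b,t),tp((87,86))),(T,(a,-b,t),tp((263,115))),(T,(-a,-b,t),tp((229,318))),(T,(-a,b,t),tp((45,287))),
 (S,(a,-b,t),sp((290,390))),(S,(-a,-b,t),sp((472,324))),(S,(-a,b,t),sp((575,460))),(S,(a,b,t),sp((378,545)))],[.54,.27,-.2])
c=fit([(T,(.05,-.225,.142),tp((715,193))),(T,(-.05,-.225,.142),tp((688,321))),(S,(.05,-.225,.142),sp((132,48))),(S,(-.05,-.225,.142),sp((231,30))),
 (T,(.07,-.178,.154),tp((659,161))),(T,(-.07,-.178,.154),tp((626,326))),(S,(.07,-.178,.154),sp((133,80))),(S,(-.07,-.178,.154),sp((262,47)))],[.53,-.03,-.2])
R=lambda y:np.array([[np.cos(y),-np.sin(y)],[np.sin(y),np.cos(y)]])
for n,l in(("hinge",(0,0)),("lip",(0,.035)),("handle",(0,-.225)),("postL",(.085,0)),("postR",(-.085,0))):
    print(n,np.round(c[:2]+R(c[2])@l,4), "px",proj(T,[*(c[:2]+R(c[2])@l),.142])*1)
print("tub in stand",R(c[2]).T@(q[:2]-c[:2]),q[2]-c[2])
E
```

```text
[ 0.5356  0.2717 -0.1544] [[-0.7, -0.5], [-2.1, -0.6], [-3.4, 0.9], [-0.6, 1.1], [-1.1, -0.3], [-0.2, -1.1], [-0.1, -0.4], [-0.8, -0.5]]
[ 0.5343  0.0398 -0.1976] [[-0.9, 1.0], [-0.3, -0.1], [0.2, 1.3], [-1.6, -0.1], [0.3, -0.7], [-0.5, 1.7], [-1.6, -1.1], [0.1, -1.1]]
hinge [0.5343 0.0398] px [[234.85540109 199.37086654]]
lip [0.5412 0.0741] px [[224.10533303 197.07224823]]
handle [ 0.4901 -0.1808] px [[304.40207983 214.21898099]]
postL [0.6177 0.0231] px [[240.58896448 173.51768932]]
postR [0.451  0.0565] px [[229.05055792 225.60103138]]
tub in stand [-0.04422414  0.22770902] 0.04320591476458446
```

```bash
cat >> h.py <<'E'
ST=(0.5343,0.0398,-0.1976)
def R2(y): return np.array([[np.cos(y),-np.sin(y)],[np.sin(y),np.cos(y)]])
def rel(w):  # world target TCP -> shift in tool axes, cm
    s=monitor.observe(); R=Ro.from_euler("xyz",s["tool_rot"]).as_matrix(); return np.round(100*R.T@(np.array(w)-s["position"]),2)
E
python3 - <<'E'
from h import *
from scipy.optimize import least_squares
T=optics.grab_frame("top");S=optics.grab_frame("scene")
tp=lambda p:np.array(p)/4+[130,150]-.4; sp=lambda p:np.array(p)/3.3333+[190,140]-.35
t=.078;a=.178/2;b=.148/2
pts=[(T,(a,b,t),tp((87,86))),(T,(-a,b,t),tp((45,287))),(T,(a,-b,t),tp((254,112))),(T,(-a,-b,t),tp((216,318))),
 (S,(a,-b,t),sp((290,390))),(S,(-a,-b,t),sp((472,324))),(S,(-a,b,t),sp((575,460))),(S,(a,b,t),sp((378,545)))]
fun=lambda q:np.concatenate([proj(f,[*(q[:2]+R2(q[2])@l[:2]),l[2]])[0]-uv for f,l,uv in pts])
q=least_squares(fun,[.54,.27,-.2],loss="soft_l1");print(q.x,np.round(q.fun.reshape(-1,2),1).tolist()); q=q.x
w=q[:2]+R2(q[2])@[0,.073]; print("wall",w,"tub in stand",R2(ST[2]).T@(q[:2]-ST[:2]))
y=np.pi+q[2]; s=monitor.observe(); print("wz",s["tool_rot"][2]-y)
R=Ro.from_euler("xyz",[np.pi,0,y]).as_matrix(); print("shift after turning",100*R.T@([*w,.15]-s["position"]))
E
```

```text
[ 0.53601931  0.27260063 -0.15256103] [[-1.0, -0.6], [-0.8, 1.0], [-0.1, -0.0], [-0.4, 0.8], [-1.0, 0.1], [-0.1, -0.9], [0.1, -0.1], [-0.7, -0.2]]
wall [0.54711311 0.34475275] tub in stand [-0.04401678  0.22860799]
wz -0.11130041901724441
shift after turning [-41.89800652 -19.72306756   8.12738787]
```

```bash
python3 -m handwheel '[{"wz":-0.111,"claw":100},{"dx":-5.5,"dy":-2.5},{"dx":-5.5,"dy":-2.5},{"dx":-5.5,"dy":-2.5},{"dx":-5.5,"dy":-2.5},{"dx":-5.5,"dy":-2.5},{"dx":-5.5,"dy":-2.5},{"dx":-5.5,"dy":-2.5}]' 40; python3 -c "
from h import *
print(rel([.5471,.3448,.150]),rel([.5471,.3448,.045]),monitor.observe()['tool_rot'])"
```

```text
[-43.83 -14.94   8.13] [-43.83 -14.94  18.63] [-3.14154246e+00  1.03630863e-06  2.87773121e+00]schema error: expected keys dx, dy, dz, wx, wy, wz, claw
```

All seven keys are required in each row.

```bash
python3 -m handwheel '[{"dx":0,"dy":0,"dz":0,"wx":0,"wy":0,"wz":-0.111,"claw":100},{"dx":-5.5,"dy":-2.5,"dz":0,"wx":0,"wy":0,"wz":0,"claw":100},{"dx":-5.5,"dy":-2.5,"dz":0,"wx":0,"wy":0,"wz":0,"claw":100},{"dx":-5.5,"dy":-2.5,"dz":0,"wx":0,"wy":0,"wz":0,"claw":100},{"dx":-5.5,"dy":-2.5,"dz":0,"wx":0,"wy":0,"wz":0,"claw":100},{"dx":-5.5,"dy":-2.5,"dz":0,"wx":0,"wy":0,"wz":0,"claw":100},{"dx":-5.5,"dy":-2.5,"dz":0,"wx":0,"wy":0,"wz":0,"claw":100},{"dx":-5.5,"dy":-2.5,"dz":0,"wx":0,"wy":0,"wz":0,"claw":100}]' 40; python3 -c "
from h import *
print(rel([.5471,.3448,.150]),rel([.5471,.3448,.045]),monitor.observe()['tool_rot'])"
```

```text
clock: 2.6
position: [0.5184, 0.3706, 0.2315]
tool_rot: [3.141, 0.0, 2.989]
force: [-0.0, 0.5, 1.1]
grip_width: 0.0853
finger_force: 0.0
[-3.23 -2.11  8.15] [-3.23 -2.12 18.65] [3.14128654e+00 1.88016674e-04 2.98887077e+00]
```

```bash
python3 -m handwheel '[{"dx":-3.2,"dy":-2.1,"dz":2,"wx":0,"wy":0,"wz":0,"claw":100},{"dx":0,"dy":0,"dz":5,"wx":0,"wy":0,"wz":0,"claw":100},{"dx":0,"dy":0,"dz":5,"wx":0,"wy":0,"wz":0,"claw":100},{"dx":0,"dy":0,"dz":3.5,"wx":0,"wy":0,"wz":0,"claw":100},{"dx":0,"dy":0,"dz":3,"wx":0,"wy":0,"wz":0,"claw":100},{"dx":0,"dy":0,"dz":0,"wx":0,"wy":0,"wz":0,"claw":100},{"dx":0,"dy":0,"dz":0,"wx":0,"wy":0,"wz":0,"claw":0},{"dx":0,"dy":0,"dz":0,"wx":0,"wy":0,"wz":0,"claw":0}]' 40;  python3 -m handwheel '[{"dx":0,"dy":0,"dz":0,"wx":0,"wy":0,"wz":0,"claw":0},{"dx":0,"dy":0,"dz":0,"wx":0,"wy":0,"wz":0,"claw":0},{"dx":0,"dy":0,"dz":0,"wx":0,"wy":0,"wz":0,"claw":0},{"dx":0,"dy":0,"dz":0,"wx":0,"wy":0,"wz":0,"claw":0}]'
python3 - <<'E'
from h import *
s=monitor.observe();print(s["grip_width"],s["finger_force"],s["tool_rot"])
f=optics.grab_frame("scene");cv2.imwrite("pics/s1.png",f["frame"])
# wall target: tub centre at stand (0.003,0.0905), wall +.073
w=np.array(ST[:2])+R2(ST[2])@[.003,.0905+.073]; print(rel([*w,s["position"][2]]))
E
```

```text
clock: 3.6
position: [0.546, 0.3466, 0.0478]
tool_rot: [3.14, 0.001, 2.989]
force: [-0.8, -0.5, -0.6]
grip_width: 0.0518
finger_force: 0.0
clock: 4.1
position: [0.5454, 0.3463, 0.0467]
tool_rot: [3.141, 0.0, 2.989]
force: [-1.4, -0.5, 6.1]
grip_width: 0.0036
finger_force: 39.8
0.003625587012589168 39.798338413238525 [3.14128195e+00 2.58981771e-04 2.98861333e+00]
[ -4.6  -14.14  -0.  ]
```

View pics/s1.png

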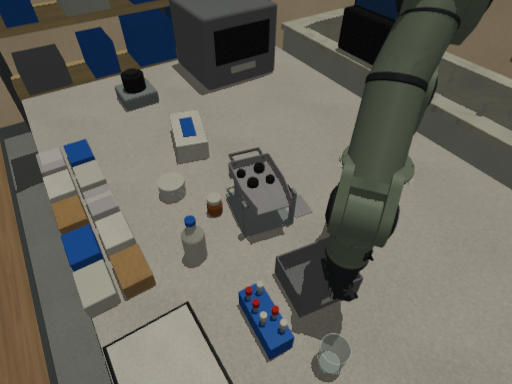

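The scene view shows the fingers straddling the tub's outer wall at about (342,280), with the grip at 3.6 mm. Next I'll slide the tub.

```bash
python3 -m handwheel '[{"dx":-0.4,"dy":-0.7,"dz":0,"wx":0,"wy":0,"wz":0,"claw":0},{"dx":-0.7,"dy":-2,"dz":0,"wx":0,"wy":0,"wz":0,"claw":0},{"dx":-0.7,"dy":-2,"dz":0,"wx":0,"wy":0,"wz":0,"claw":0},{"dx":-0.7,"dy":-2,"dz":0,"wx":0,"wy":0,"wz":0.045,"claw":0},{"dx":-0.7,"dy":-2,"dz":0,"wx":0,"wy":0,"wz":0,"claw":0},{"dx":-0.7,"dy":-1.5,"dz":0,"wx":0,"wy":0,"wz":0,"claw":0},{"dx":-0.2,"dy":-1,"dz":0,"wx":0,"wy":0,"wz":0,"claw":0},{"dx":0,"dy":0,"dz":0,"wx":0,"wy":0,"wz":0,"claw":0}]'
python3 - <<'E'
from h import *
s=monitor.observe();print(s["grip_width"],s["finger_force"],s["tool_rot"],s["force"])
for n in("top","scene"):
    f=optics.grab_frame(n)["frame"];x=f[150:260,130:330] if n=="top" else f[140:320,190:370]
    cv2.imwrite(f"pics/{n}2.png",cv2.resize(x,None,fx=3,fy=3,interpolation=cv2.INTER_CUBIC))
cv2.imwrite("pics/two2.png",np.vstack([cv2.copyMakeBorder(cv2.imread("pics/scene2.png")[120:390],0,0,0,60,cv2.BORDER_CONSTANT),cv2.imread("pics/top2.png")[:,:600]]))
w=np.array(ST[:2])+R2(ST[2])@[.003,.0905+.073]; print(rel([*w,s["position"][2]]))
E
```

```text
clock: 5.15
position: [0.5673, 0.227, 0.0467]
tool_rot: [-3.141, 0.001, 2.942]
force: [1.4, -4.5, 8.1]
grip_width: 0.0031
finger_force: 40.4
0.0031397454160861393 40.41805028915405 [-3.14090252e+00  8.98547587e-04  2.94187485e+00] [ 1.36695759 -4.49977918  8.06546664]
[-0.75 -2.66 -0.  ]
```

View pics/two2.png

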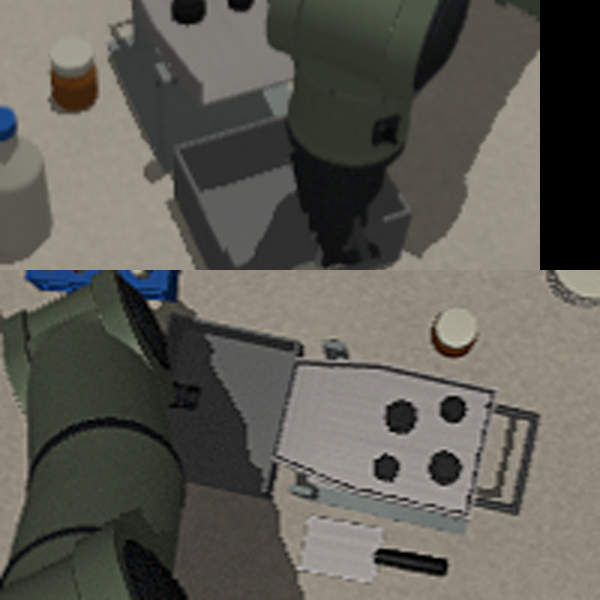

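The tub is aligned with the tray, its near rim at about (285,420) just beside the lip. I'll close the remaining gap.

```bash
python3 -m handwheel '[{"dx":-0.4,"dy":-1.0,"dz":0,"wx":0,"wy":0,"wz":0,"claw":0},{"dx":-0.4,"dy":-0.8,"dz":0,"wx":0,"wy":0,"wz":0,"claw":0},{"dx":0,"dy":-0.4,"dz":0,"wx":0,"wy":0,"wz":0,"claw":0},{"dx":0,"dy":0,"dz":0,"wx":0,"wy":0,"wz":0,"claw":0}]';python3 -m handwheel '[{"dx":0,"dy":-0.2,"dz":0,"wx":0,"wy":0,"wz":0,"claw":0},{"dx":0,"dy":0,"dz":0,"wx":0,"wy":0,"wz":0,"claw":0}]';python3 -m handwheel '[{"dx":0,"dy":-0.2,"dz":0,"wx":0,"wy":0,"wz":0,"claw":0},{"dx":0,"dy":0,"dz":0,"wx":0,"wy":0,"wz":0,"claw":0}]'
python3 - <<'E'
from h import *
s=monitor.observe()
w=np.array(ST[:2])+R2(ST[2])@[.003,.087+.073]; print(rel([*w,s["position"][2]]))
E
```

```text
clock: 5.75
position: [0.5706, 0.2051, 0.0467]
tool_rot: [3.141, 0.001, 2.943]
force: [1.1, 0.1, 7.0]
grip_width: 0.0036
finger_force: 40.4
clock: 6.0
position: [0.5702, 0.2038, 0.0467]
tool_rot: [3.141, 0.001, 2.944]
force: [0.9, 2.8, 6.5]
grip_width: 0.0035
finger_force: 40.3
clock: 6.25
position: [0.5698, 0.2019, 0.0467]
tool_rot: [3.141, 0.001, 2.944]
force: [1.7, 3.7, 6.4]
grip_width: 0.0034
finger_force: 40.3
[-0.   -0.59 -0.  ]
```

```bash
for i in 1 2; do python3 -m handwheel '[{"dx":0,"dy":-0.2,"dz":0,"wx":0,"wy":0,"wz":0,"claw":0},{"dx":0,"dy":0,"dz":0,"wx":0,"wy":0,"wz":0,"claw":0}]' | grep -E 'posi|force:' ; done
python3 - <<'E'
from h import *
s=monitor.observe()
f=optics.grab_frame("top")["frame"][180:250,170:270];cv2.imwrite("pics/t3.png",cv2.resize(f,None,fx=6,fy=6,interpolation=cv2.INTER_CUBIC))
E
```

```text
position: [0.5693, 0.2, 0.0466]
force: [1.1, 3.6, 5.8]
finger_force: 40.3
position: [0.569, 0.198, 0.0467]
force: [0.5, 4.1, 5.6]
finger_force: 40.3
```

View pics/t3.png

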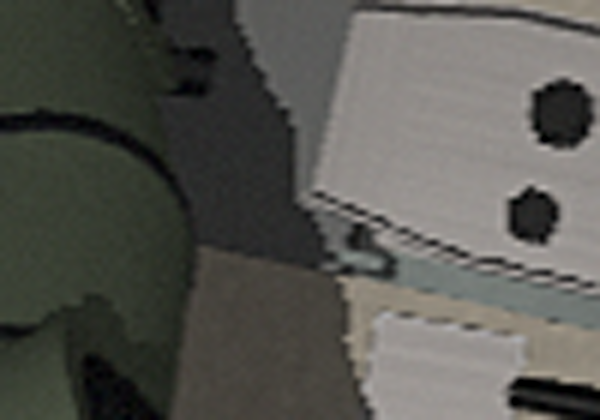

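The tub's near wall is practically at the hinge post (around (340,260)). I'll make one more small push, then release, rise and go to the handle.

```bash
python3 -m handwheel '[{"dx":0,"dy":-0.2,"dz":0,"wx":0,"wy":0,"wz":0,"claw":0},{"dx":0,"dy":0,"dz":0,"wx":0,"wy":0,"wz":0,"claw":0}]' | grep -E 'posi|force:' ; python3 -m handwheel '[{"dx":0,"dy":0,"dz":0,"wx":0,"wy":0,"wz":0,"claw":60},{"dx":0,"dy":0,"dz":0,"wx":0,"wy":0,"wz":0,"claw":60},{"dx":0,"dy":0,"dz":-1,"wx":0,"wy":0,"wz":0,"claw":60},{"dx":0,"dy":0,"dz":-5,"wx":0,"wy":0,"wz":0,"claw":60},{"dx":0,"dy":0,"dz":-6,"wx":0,"wy":0,"wz":0,"claw":60},{"dx":0,"dy":0,"dz":-6,"wx":0,"wy":0,"wz":0,"claw":60},{"dx":0,"dy":0,"dz":-6,"wx":0,"wy":0,"wz":0,"claw":60}]'
python3 - <<'E'
from h import *
w=np.array(ST[:2])+R2(ST[2])@[0,-.225]; print(w,rel([*w,.123]))
E
```

```text
position: [0.5689, 0.1963, 0.0467]
force: [3.9, 6.0, 3.4]
finger_force: 40.0
clock: 7.92
position: [0.5678, 0.1956, 0.2892]
tool_rot: [3.141, 0.001, 2.944]
force: [1.4, 1.1, 0.3]
grip_width: 0.051
finger_force: 0.0
[ 0.49012876 -0.18082163] [  0.22 -38.44  16.61]
```

```bash
python3 -m handwheel '[{"dx":0,"dy":-3,"dz":0,"wx":0,"wy":0,"wz":0,"claw":47},{"dx":0,"dy":-6,"dz":0,"wx":0,"wy":0,"wz":0,"claw":47},{"dx":0,"dy":-6,"dz":0,"wx":0,"wy":0,"wz":0,"claw":47},{"dx":0,"dy":-6,"dz":0,"wx":0,"wy":0,"wz":0,"claw":47},{"dx":0,"dy":-6,"dz":0,"wx":0,"wy":0,"wz":0,"claw":47},{"dx":0.2,"dy":-6,"dz":0,"wx":0,"wy":0,"wz":0,"claw":47},{"dx":0,"dy":-5.4,"dz":3,"wx":0,"wy":0,"wz":0,"claw":47},{"dx":0,"dy":0,"dz":3,"wx":0,"wy":0,"wz":0,"claw":47}]'
python3 - <<'E'
from h import *
w=np.array(ST[:2])+R2(ST[2])@[0,-.225]; print(w,rel([*w,.123]))
for n in("wrist","scene"):
    f=optics.grab_frame(n); b=np.array([[*(np.array(ST[:2])+R2(ST[2])@[x,-.225]),.142] for x in(-.05,0,.05)]); p=proj(f,b);print(n,p.round(1).tolist())
    F=f["frame"].copy()
    for u in p: cv2.circle(F,tuple(int(round(v)) for v in u),2,(0,0,255),-1)
    cv2.imwrite(f"pics/{n}4.png",F)
cv2.imwrite("pics/two4.png",np.hstack([cv2.resize(cv2.imread("pics/wrist4.png"),(440,330)),cv2.resize(cv2.imread("pics/scene4.png")[110:250,180:330],(354,330))]))
E
```

```text
clock: 8.93
position: [0.4893, -0.1844, 0.2265]
tool_rot: [-3.14, 0.001, 2.938]
force: [1.2, 1.1, -0.8]
grip_width: 0.0399
finger_force: 0.0
[ 0.49012876 -0.18082163] [1.000e-02 3.800e-01 1.035e+01]
wrist [[260.5, 134.0], [260.7, 204.9], [260.9, 267.0]]
scene [[257.4, 148.6], [243.6, 151.9], [229.4, 155.3]]
```

View pics/two4.png

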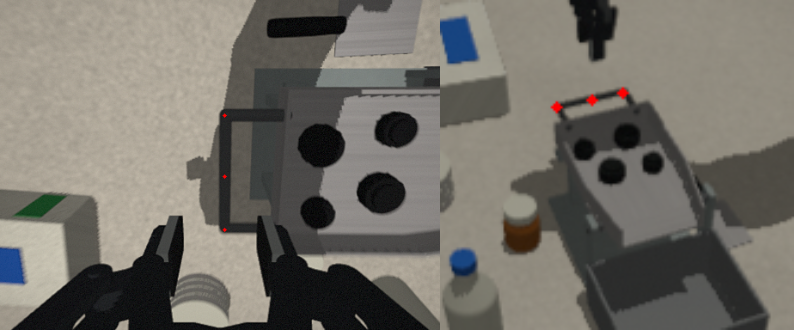

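The projected handle points (wrist view, x≈225, y 115-228) land right on the bar, and the tub sits upright under the lip. Now I'll descend and close with a moderate grip.

```bash
python3 -m handwheel '[{"dx":0,"dy":0.2,"dz":2.5,"wx":0,"wy":0,"wz":0,"claw":47},{"dx":0,"dy":0,"dz":2.5,"wx":0,"wy":0,"wz":0,"claw":47},{"dx":0,"dy":0,"dz":2.5,"wx":0,"wy":0,"wz":0,"claw":47},{"dx":0,"dy":0,"dz":1.6,"wx":0,"wy":0,"wz":0,"claw":47},{"dx":0,"dy":0,"dz":1,"wx":0,"wy":0,"wz":0,"claw":47},{"dx":0,"dy":0,"dz":0,"wx":0,"wy":0,"wz":0,"claw":47}]';  python3 -m handwheel '[{"dx":0,"dy":0,"dz":0,"wx":0,"wy":0,"wz":0,"claw":0},{"dx":0,"dy":0,"dz":0,"wx":0,"wy":0,"wz":0,"claw":0},{"dx":0,"dy":0,"dz":0,"wx":0,"wy":0,"wz":0,"claw":0},{"dx":0,"dy":0,"dz":0,"wx":0,"wy":0,"wz":0,"claw":0}]' 30
python3 - <<'E'
from h import *
# path of bar in tool axes (tool yaw ~2.942): dy=+stand y, dz=down; per 0.1 rad
g=lambda a:np.array([-.225*np.cos(a)-.012*np.sin(a),-.225*np.sin(a)*-1+.012*np.cos(a)])
for a in np.arange(0,1.06,.1): d=(g(a+.1)-g(a))*100; print(round(a+.1,1),"dy",d[0].round(2),"dz",-d[1].round(2))
E
```

```text
clock: 9.78
position: [0.4912, -0.1781, 0.1254]
tool_rot: [3.142, -0.0, 2.944]
force: [-0.3, -0.1, 0.1]
grip_width: 0.0403
finger_force: 0.0
clock: 10.28
position: [0.4909, -0.1812, 0.1261]
tool_rot: [-3.139, 0.002, 2.941]
force: [-3.6, -17.4, 1.6]
grip_width: 0.0087
finger_force: 32.0
0.1 dy -0.01 dz -2.24
0.2 dy 0.22 dz -2.21
0.3 dy 0.44 dz -2.15
0.4 dy 0.66 dz -2.07
0.5 dy 0.87 dz -1.97
0.6 dy 1.07 dz -1.85
0.7 dy 1.27 dz -1.72
0.8 dy 1.45 dz -1.56
0.9 dy 1.61 dz -1.39
1.0 dy 1.76 dz -1.21
1.1 dy 1.89 dz -1.02
```

```bash
python3 -m handwheel '[{"dx":0,"dy":-0.2,"dz":-0.6,"wx":0,"wy":0,"wz":0,"claw":0},{"dx":0,"dy":0.1,"dz":-1.1,"wx":0,"wy":0,"wz":0,"claw":0},{"dx":0,"dy":0.2,"dz":-1.1,"wx":0,"wy":0,"wz":0,"claw":0},{"dx":0,"dy":0.2,"dz":-1.1,"wx":0,"wy":0,"wz":0,"claw":0},{"dx":0,"dy":0.3,"dz":-1.1,"wx":0,"wy":0,"wz":0,"claw":0},{"dx":0,"dy":0.3,"dz":-1.1,"wx":0,"wy":0,"wz":0,"claw":0},{"dx":0,"dy":0.3,"dz":-1.1,"wx":0,"wy":0,"wz":0,"claw":0},{"dx":0,"dy":0,"dz":0,"wx":0,"wy":0,"wz":0,"claw":0}]' 20
python3 - <<'E'
from h import *
s=monitor.observe(); p=R2(ST[2]).T@(np.array(s["position"][:2])-ST[:2]);h=s["position"][2]+.0165
print(p,h); a=np.arctan2(h-.13,-p[1])-.0533; print("tilt",a,"r",np.hypot(h-.13,p[1]))
E
```

```text
clock: 11.28
position: [0.494, -0.1663, 0.1982]
tool_rot: [3.142, 0.002, 2.944]
force: [4.7, -3.3, -2.7]
grip_width: 0.0087
finger_force: 30.6
[ 0.00095298 -0.21001748] 0.21472939350441572
tilt 0.33016813332071115 r 0.2264650341888874
```

```bash
cat > st.py <<'E'
from h import *
s=monitor.observe(); p=R2(ST[2]).T@(np.array(s["position"][:2])-ST[:2]);h=s["position"][2]+.0165
a=np.arctan2(h-.13,-p[1])-.0533; print("tilt",a.round(3),"r err mm",1000*(np.hypot(h-.13,p[1])-.2253),"force",np.round(s["force"],1),s["grip_width"])
g=lambda a:np.array([-.225*np.cos(a)+.012*np.sin(a),.225*np.sin(a)+.012*np.cos(a)])
for da in(.2,-.2):print("per",da,(100*(g(a+da)-g(a))).round(2))
f=optics.grab_frame("scene"); 
for m in optics.masks_of("cap1","scene"): print(round(m["p"],2),m["rect"])
E
python3 -m handwheel '[{"dx":0,"dy":0.3,"dz":-0.7,"wx":0,"wy":0,"wz":0,"claw":0},{"dx":0,"dy":0.3,"dz":-0.7,"wx":0,"wy":0,"wz":0,"claw":0},{"dx":0,"dy":0.3,"dz":-0.7,"wx":0,"wy":0,"wz":0,"claw":0},{"dx":0,"dy":0.3,"dz":-0.7,"wx":0,"wy":0,"wz":0,"claw":0},{"dx":0,"dy":0.4,"dz":-0.7,"wx":0,"wy":0,"wz":0,"claw":0},{"dx":0,"dy":0,"dz":0,"wx":0,"wy":0,"wz":0,"claw":0}]' 20 >/dev/null;python3 st.py
```

```text
tilt 0.498 r err mm 1.8702333872246957 force [ 7.3  1.2 -4.8] 0.008402611605913435
per 0.2 [2.73 3.58]
per -0.2 [-1.96 -4.05]
0.62 [228.3, 126.9, 67.7, 87.7]
0.6 [269.0, 168.3, 8.0, 6.7]
0.51 [257.7, 151.0, 9.3, 6.7]
0.27 [224.4, 126.2, 72.2, 100.3]
```

```bash
python3 -m handwheel '[{"dx":0,"dy":0.35,"dz":-0.5,"wx":0,"wy":0,"wz":0,"claw":0},{"dx":0,"dy":0.35,"dz":-0.5,"wx":0,"wy":0,"wz":0,"claw":0},{"dx":0,"dy":0.35,"dz":-0.5,"wx":0,"wy":0,"wz":0,"claw":0},{"dx":0,"dy":0.35,"dz":-0.5,"wx":0,"wy":0,"wz":0,"claw":0},{"dx":0,"dy":0.4,"dz":-0.5,"wx":0,"wy":0,"wz":0,"claw":0},{"dx":0,"dy":0.4,"dz":-0.5,"wx":0,"wy":0,"wz":0,"claw":0},{"dx":0,"dy":0.4,"dz":-0.5,"wx":0,"wy":0,"wz":0,"claw":0},{"dx":0,"dy":0,"dz":0,"wx":0,"wy":0,"wz":0,"claw":0}]' 20 >/dev/null;python3 st.py
```

```text
tilt 0.688 r err mm 2.8134709930813795 force [ 6.7 -3.5 -1.1] 0.00894859040847344
per 0.2 [3.35 3.  ]
per -0.2 [-2.69 -3.6 ]
0.59 [283.4, 236.1, 11.7, 10.1]
0.58 [239.8, 283.0, 54.2, 77.9]
0.51 [277.2, 213.3, 9.6, 10.5]
```

```bash
python3 -m handwheel '[{"dx":0,"dy":0.4,"dz":-0.4,"wx":0,"wy":0,"wz":0,"claw":0},{"dx":0,"dy":0.4,"dz":-0.4,"wx":0,"wy":0,"wz":0,"claw":0},{"dx":0,"dy":0.4,"dz":-0.4,"wx":0,"wy":0,"wz":0,"claw":0},{"dx":0,"dy":0.45,"dz":-0.4,"wx":0,"wy":0,"wz":0,"claw":0},{"dx":0,"dy":0.45,"dz":-0.4,"wx":0,"wy":0,"wz":0,"claw":0},{"dx":0,"dy":0.5,"dz":-0.4,"wx":0,"wy":0,"wz":0,"claw":0},{"dx":0,"dy":0,"dz":0,"wx":0,"wy":0,"wz":0,"claw":0},{"dx":0,"dy":0,"dz":0,"wx":0,"wy":0,"wz":0,"claw":0}]' 20 >/dev/null;python3 st.py; python3 - <<'E'
from h import *
f=optics.grab_frame("scene")["frame"][80:300,180:380];cv2.imwrite("pics/s5.png",cv2.resize(f,(545,600),interpolation=cv2.INTER_CUBIC))
E
```

```text
tilt 0.84 r err mm 3.6372597616399496 force [ 6.1 -8.8  5.8] 0.009013606097055923
per 0.2 [3.77 2.46]
per -0.2 [-3.21 -3.16]
0.53 [274.5, 249.9, 7.9, 8.6]
0.53 [267.2, 247.2, 9.4, 7.5]
0.24 [242.3, 202.8, 73.8, 74.3]
0.24 [319.2, 334.1, 29.7, 36.7]
```

View pics/s5.png

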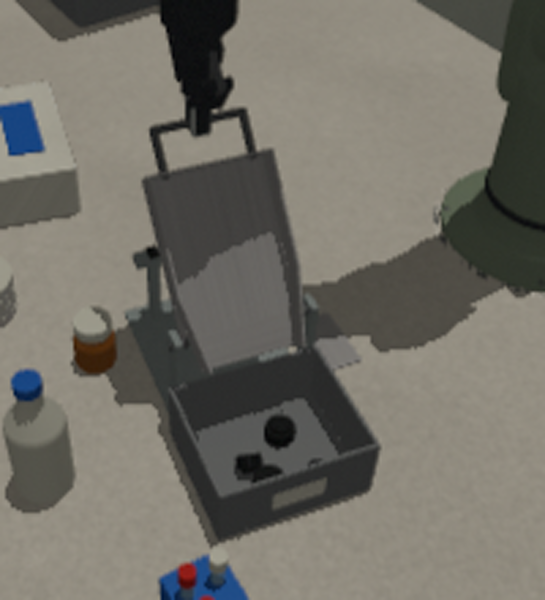

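The tray is empty. Inside the tub there are caps at about (279,432), (248,467) and (265,473), and a fourth edge at (315,462) behind the front wall. I'll lower the tray slowly.

```bash
python3 -m handwheel '[{"dx":0,"dy":-0.6,"dz":0.5,"wx":0,"wy":0,"wz":0,"claw":0},{"dx":0,"dy":-0.8,"dz":0.8,"wx":0,"wy":0,"wz":0,"claw":0},{"dx":0,"dy":-0.8,"dz":0.8,"wx":0,"wy":0,"wz":0,"claw":0},{"dx":0,"dy":-0.8,"dz":0.9,"wx":0,"wy":0,"wz":0,"claw":0},{"dx":0,"dy":-0.7,"dz":0.9,"wx":0,"wy":0,"wz":0,"claw":0},{"dx":0,"dy":-0.7,"dz":0.9,"wx":0,"wy":0,"wz":0,"claw":0},{"dx":0,"dy":-0.6,"dz":0.9,"wx":0,"wy":0,"wz":0,"claw":0},{"dx":0,"dy":-0.6,"dz":0.9,"wx":0,"wy":0,"wz":0,"claw":0}]' 20 >/dev/null;python3 st.py
```

```text
tilt 0.459 r err mm 2.188210988286643 force [ 8.1  3.1 -3.4] 0.00878195381120047
per 0.2 [2.58 3.68]
per -0.2 [-1.8  -4.12]
0.54 [279.5, 234.0, 8.3, 7.4]
0.43 [274.2, 250.4, 10.1, 6.7]
0.42 [265.3, 247.1, 11.9, 7.5]
```

```bash
python3 -m handwheel '[{"dx":0,"dy":-0.5,"dz":1,"wx":0,"wy":0,"wz":0,"claw":0},{"dx":0,"dy":-0.5,"dz":1,"wx":0,"wy":0,"wz":0,"claw":0},{"dx":0,"dy":-0.4,"dz":1,"wx":0,"wy":0,"wz":0,"claw":0},{"dx":0,"dy":-0.4,"dz":1.1,"wx":0,"wy":0,"wz":0,"claw":0},{"dx":0,"dy":-0.3,"dz":1.1,"wx":0,"wy":0,"wz":0,"claw":0},{"dx":0,"dy":-0.3,"dz":1.1,"wx":0,"wy":0,"wz":0,"claw":0},{"dx":0,"dy":-0.2,"dz":1.1,"wx":0,"wy":0,"wz":0,"claw":0},{"dx":0,"dy":0,"dz":0,"wx":0,"wy":0,"wz":0,"claw":0}]' 20 >/dev/null;python3 st.py
```

```text
tilt 0.109 r err mm 1.2853542818400399 force [ 6.7  4.  -2.7] 0.009189376799635409
per 0.2 [1.17 4.35]
per -0.2 [-0.28 -4.49]
0.59 [270.0, 245.9, 6.0, 6.5]
0.44 [278.6, 231.3, 8.3, 10.8]
0.4 [274.7, 248.8, 8.7, 9.8]
```

```bash
python3 -m handwheel '[{"dx":0,"dy":-0.1,"dz":0.8,"wx":0,"wy":0,"wz":0,"claw":0},{"dx":0,"dy":-0.1,"dz":0.8,"wx":0,"wy":0,"wz":0,"claw":0},{"dx":0,"dy":0,"dz":0.5,"wx":0,"wy":0,"wz":0,"claw":0},{"dx":0,"dy":0,"dz":0.2,"wx":0,"wy":0,"wz":0,"claw":0},{"dx":0,"dy":0,"dz":0,"wx":0,"wy":0,"wz":0,"claw":0}]' 20;python3 st.py
```

```text
clock: 17.2
position: [0.4913, -0.1816, 0.1292]
tool_rot: [3.14, 0.002, 2.944]
force: [-0.7, 7.1, 27.4]
grip_width: 0.0087
finger_force: 32.2
tilt 0.016 r err mm 0.7349102060436874 force [-0.7  7.1 27.4] 0.008697604057183044
per 0.2 [0.76 4.43]
per -0.2 [ 0.14 -4.5 ]
0.58 [273.6, 251.9, 9.1, 7.3]
0.49 [278.6, 234.7, 9.6, 8.3]
```

The upward force shows the tray is resting on its stand, so I'll open and back off.

```bash
python3 -m handwheel '[{"dx":0,"dy":0,"dz":-0.2,"wx":0,"wy":0,"wz":0,"claw":0},{"dx":0,"dy":0,"dz":0,"wx":0,"wy":0,"wz":0,"claw":45},{"dx":0,"dy":0,"dz":0,"wx":0,"wy":0,"wz":0,"claw":45},{"dx":0,"dy":0,"dz":0,"wx":0,"wy":0,"wz":0,"claw":45},{"dx":0,"dy":0,"dz":-1,"wx":0,"wy":0,"wz":0,"claw":45},{"dx":0,"dy":0,"dz":-3,"wx":0,"wy":0,"wz":0,"claw":45},{"dx":0,"dy":0,"dz":-5,"wx":0,"wy":0,"wz":0,"claw":45},{"dx":0,"dy":0,"dz":-5,"wx":0,"wy":0,"wz":0,"claw":45}]';python3 -m handwheel '[{"dx":0,"dy":-3,"dz":-3,"wx":0,"wy":0,"wz":0,"claw":45},{"dx":0,"dy":-3,"dz":0,"wx":0,"wy":0,"wz":0,"claw":45},{"dx":0,"dy":0,"dz":0,"wx":0,"wy":0,"wz":0,"claw":45},{"dx":0,"dy":0,"dz":0,"wx":0,"wy":0,"wz":0,"claw":45}]'; python3 - <<'E'
from h import *
a=optics.grab_frame("scene")["frame"][130:310,190:370];b=optics.grab_frame("top")["frame"][120:260,160:330]
cv2.imwrite("pics/end.png",np.hstack([cv2.resize(a,(400,400),interpolation=cv2.INTER_CUBIC),cv2.resize(b,(400,400),interpolation=cv2.INTER_CUBIC)]))
E
```

```text
clock: 18.3
position: [0.49, -0.1822, 0.2725]
tool_rot: [-3.142, 0.0, 2.944]
force: [0.1, -0.3, -0.4]
grip_width: 0.0383
finger_force: 0.0
clock: 18.8
position: [0.4786, -0.2404, 0.3005]
tool_rot: [3.141, -0.0, 2.944]
force: [0.5, 0.6, 0.0]
grip_width: 0.0387
finger_force: 0.0
```

View pics/end.png

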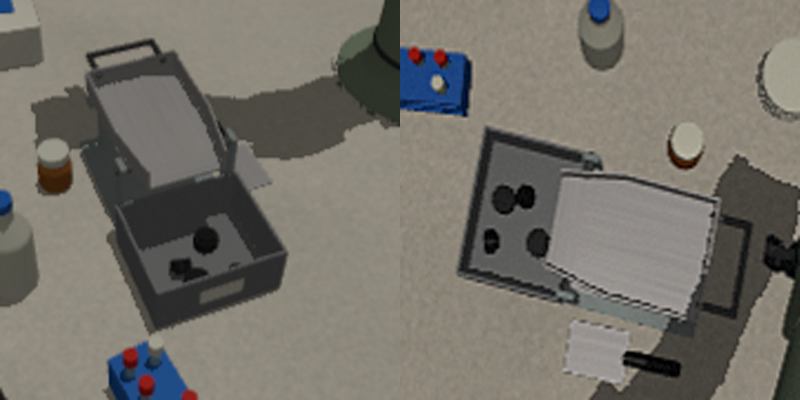

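All four caps are in the tub (top view: (504,199), (525,196), (491,240), (538,241)). The tray is level and the neighbouring things have not moved.

```bash
python3 -c "
from workcell import job_done
print(job_done())"
```

```text
the job is handed in; nothing more can be done
None
```

I've handed the job in: the last pictures show all four caps in the tub, the tub upright under the lip, the tray back level and released, and the nearby things where they stood; no verdict came back.

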